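# Switch the suction to the bench hood and hold up a lasted shoe for roughing

## Robot

A 6-joint arm with a two-finger parallel gripper is mounted at the origin on the work surface. World frame = base frame: x ahead of the robot, y to its left, z up, the work surface at z = 0. Lengths are in mm, angles in rad, forces in N, time in s.
With the tool pointing down it reaches from about 250 to 850 mm from the base axis. Payload 12.5 kg.
Tool frame: the origin (TCP) lies midway between the tips of the shut fingers; the grasp point (between the pads) lies 19 mm behind it; z points along the fingers, y is the line along which they close (so a half turn about z gives the same grasp; the last joint's range is limited). The gripper opens to 93 mm and grips with 3 to 60 N. Pads are 15 mm wide; open, the fingers measure 128 mm over their backs; the gripper's body (75 mm by 188 mm) begins 65 mm behind the grasp point.
Start: joints at [-1.223, 0.351, 1.652, -0, 1.139, -0.085], TCP at [230.694, -499.264, 218.633] pointing down, gripper open.
Joint ranges: [-2.75, 2.75], [-0.79, 2.1], [0.01, 2.65], [-1.57, 4.71], [0.07, 3.14], [-2.87, 2.87]. Speed limits (rad/s): [2.22, 2.22, 2.79, 3.14, 3.14, 3.14].

## Interface

Orientations are given as a 3x3 rotation matrix whose columns are the frame's x, y, z axes.
In Python, from bench import observe, imaging, ticket gives the robot as it stands.
- The arm moves only by the tool arm_command, never from a script. Its argument "plan" is a list of rows, each an object with "claw": the opening, from 0 (shut) to 1 (fully open); "linear": the shift along the tool's x, y, z in m, a list of three; "rot": the turn, a rotation vector about the tool's x, y, z in degrees, a list of three. In form: [{"claw": claw, "linear": [tx, ty, tz], "rot": [ax, ay, az]}, ...]. A call has 1 to 10 rows; each row shifts and turns the commanded pose from where the row before left it, along the tool's axes as they then stand; what a row does not reach is not made up. A row lasts 1/10 s, in which the tool goes at most 50 mm and 8.59 degrees, less where a joint would pass 70% of its speed; a pose out of reach is approached as far as the arm can. A call is refused whole if a number of a shift passes 0.05 or a number of a turn 8.59, either way. A call with a gripper value outside its range is refused whole. The fingers move at their own pace and stop on an object; "grip_force" is the grip in N (left out, the last holds). Time passes only in rows, so rows that do not move let the fingers close. It gives the time, the measured TCP pose, the force, the opening and the grip force at its end, in the units of the state.
- observe(): the state, without advancing time (a new reading comes with each control period).
- imaging.read_camera(name): name is "scene" or "top"; returns a dict with "color" (480x640x3 uint8, red, green, blue), "fx", "fy", "cx", "cy" (pixels), "R" (3x3) and "t" (3): a world point X has camera coordinates R X + t. Camera axes: x right, y down, z forward; pixel columns grow to the right and rows downward; lengths in mm; the calibration is good to about 2 mm. A picture is of the moment at which its call begins. There is no depth.
- ticket.job_done(): hands the job in; it is judged then, once.
The state is a dict: "time_s": time; "joint_positions": joint angles; "dq": joint speeds; "tau": joint torques, N m; "tcp_pos": TCP position; "tcp_rot": TCP orientation; "ft_force": force on the tool from outside, world axes, zero at the start; "ft_torque": the same for the moment, N m; "grip_width": finger opening in mm; "grasp_force": force on a finger pad.
Only numpy, scipy, OpenCV 4.12 (cv2) and the standard library are available. Lean on these libraries where they do the work, as an engineer would, in place of code of your own. Each camera call takes 0.05 s, during which the arm holds its last target. There are 200 camera calls.

## Task

The bottom of the lasted shoe is to be roughed over the bench dust hood, so first switch the suction over: push the slide of the other machine's gate fully home, and pull the slide of the gate next to the hood fully out. Then draw the shoe straight up off the pin of its stand and turn it from lying level to toe up at about 45 degrees, its sole still on the upper side and not leaning left or right, with its waist over the middle of the hood's grille and its lowest point roughly a hand's breadth (8 to 10 cm) above the grille. Finish there, still gripping it and keeping it motionless in the air, with nothing but the gripper touching it, both gates left as you set them and the hammer, tin and bare last left where they are.

Things in the scene. Friction and masses are not known exactly. Their poses are not given: they have to be found in the camera images.
- extraction: Bench dust extraction unit, fixed: grey steel downdraft hood 240 x 260 x 80 mm (own x, y, z), top = grille; from its -y side a 63 mm aluminium duct (top 74 mm above the bench) runs along -y through two blast gates, a tee between them, then bends to +x at y = -405. Origin: centre of the hood's underside, on the bench; z up.
- grille (a point): Centre of the hood's grille, on its top face 80 mm above the bench; axes as extraction (z up). The grille is 240 x 260 mm.
- gate_hood (a joint): Slide of the gate next to the hood, m: 0 = home (shut), 0.064 = fully out (open); it is pulled straight up. Starts home. A spring ball clicks over a rib 5 mm before each end: some 12 N takes the slide over it, and it then keeps the slide within about 1 mm of its end stop. In between some 2 to 6 N moves it and it stays as left.
- gate_hood_knob (a point): Middle of the black knob on that slide: upright round knob 26 mm across, 25 mm high, on a 10 mm stem. It stands 30 mm above the top of the gate's aluminium frame (92 x 24 x 94 mm high), so 124 mm above the bench when home, and rises with the slide. In extraction's frame at x = 0, y = -180 mm.
- gate_branch (a joint): Slide of the other machine's gate, the one farther from the hood; values and feel as gate_hood. Starts open, at 0.036 to 0.053.
- gate_branch_knob (a point): Middle of the knob of that slide; same knob, frame and heights as the hood's gate. In extraction's frame at x = 0, y = -330 mm.
- stand: Lasting stand, dark cast iron, fixed: base plate 200 x 110 mm, post, and a shoulder 44 mm across at 115 mm height, from which a 12 mm steel pin stands up 40 mm. A rubber toe rest stands 115 mm out along +x. Origin: on the bench under the pin's axis; x towards the toe rest, z up.
- pin_tip (a point): Top of the stand's pin, 155 mm above the bench.
- shoe: Lasted shoe: brown leather upper on a white last, 240 mm long, 80 wide at the ball, 92 high, 0.3 to 0.6 kg. Sits sole up, the pin 40 mm deep in a 14 mm hole in the flat end of the last's white cone, vamp on the toe rest. Origin: centre of the hole's mouth; x to the toe, z from cone to sole (up at the start). Heel back at x = -80, toe tip x = 160, sole z = 92 mm.
- shoe_waist (a point): Grip point inside the shoe's waist: x = 20, y = 0, z = 70 mm in the shoe's frame (22 mm below the sole, which shows a pale insole), axes as shoe. From x = 0 to 42 and z = 46 to 82 mm the sides are straight and parallel, 54 mm apart along y. The centre of mass lies at about x = 22, z = 56 mm.
- cone_back (a point): Heel-side edge of the white cone's flat end: x = -45, y = 0, z = 0 mm in the shoe's frame. The shoe's lowest point when held sole up and toe up by 30 to 60 degrees.
- hammer: Bystander: hammer, 220 mm, lying on the bench.
- tack_tin: Bystander: round lidded tin, 83 mm across, 34 mm high.
- bare_last: Bystander: bare white last, 180 mm long, 69 mm high, standing on its sole.
Things that resemble listed ones, but are neither listed nor needed, are in the scene too. There is more than one size of the stand; the job needs the smaller.

How it is judged (in metres and radians):
On the way, in this order (a step that is already met when the one before it is completed fails the run):
1. the other machine's gate is fully home and the hood's gate fully out (value of joint gate_branch below 0.004 m and value of joint gate_hood above 0.06 m and z of shoe in the frame of pin_tip below -0.03 m), for 0.2 s.
2. the shoe is drawn straight up off the pin (z of shoe in the frame of pin_tip above 0.003 m and horizontal distance between shoe and pin_tip below 0.05 m and angle between shoe's own z axis and vertical below 0.26 rad and contact force between the fingers and shoe above 1 N).
At the end, for the whole second after the job is handed in: Gate slides within 4 mm of home and of fully out; shoe gripped, touching nothing else, still, toe up 32 to 58 degrees, sole upward, leaning sideways under 15 degrees, waist within 60 mm of over the grille's centre, cone edge (lowest point) 50 to 140 mm above it (value of joint gate_branch below 0.004 m and value of joint gate_hood above 0.06 m and contact force between the fingers and shoe above 1 N and contact force between shoe and extraction below 0.2 N and contact force between shoe and stand below 0.2 N and angle between shoe's own x axis and vertical between 0.56 and 1.01 rad and angle between shoe's own z axis and vertical below 1.05 rad and angle between shoe's own y axis and vertical between 1.31 and 1.83 rad and horizontal distance between shoe_waist and grille below 0.06 m and z of cone_back in the frame of grille between 0.05 and 0.14 m and linear speed of shoe below 0.02 m/s and angular speed of shoe below 0.15 rad/s); the arm keeps its last pose, push and grip.
It fails at once if the hammer, tin or bare last is pushed more than 30 mm from its place (distance of any of hammer, tack_tin, bare_last from where it was at the start of the episode above 0.03 m).
It also fails if it takes over 58 s, if anything falls off the work surface, if the arm or the gripper's body presses on something with over 40 N, if the wrist force passes 120 N, or if a joint passes its speed limit or range.

## Working session

There is one attempt and no reset: what is moved stays moved. The work goes in short steps, Python scripts to look and compute and a tool call to move; the robot and the scene stay as the last step left them, time stands still between calls to the robot, and variables do not carry over. Pictures are saved under pics/ and viewed, at most 10 in all, crops included, and the job is handed in when it is done.

Besides the shell and the picture viewer there is one more tool, called after "Call:" as name(argument=value, ...) on one line, values as JSON. arm_command: Moves the arm, as the interface text tells. Its arguments: {"type":"object","properties":{"plan":{"type":"array","items":{"type":"object","properties":{"claw":{"type":"number"},"linear":{"type":"array","items":{"type":"number"}},"rot":{"type":"array","items":{"type":"number"}}}}},"grip_force":{"type":"number"}},"required":["plan"]}

```bash
mkdir -p pics; python3 - <<'E'
from bench import observe, imaging
import cv2,pickle
for n in("scene","top"):
    c=imaging.read_camera(n); cv2.imwrite(f"pics/{n}0.png",c["color"][:,:,::-1]); pickle.dump(c,open(f"{n}0.pkl","wb"))
    print(n,c["fx"],c["fy"],c["cx"],c["cy"],c["R"],c["t"])
s=observe(); print(s)
E
```

```text
scene 479.76171314671626 479.76171314671626 326.1889981447316 241.8499236511134 [[-0.14060256  0.98989159  0.01858944]
 [ 0.64125432  0.10535609 -0.76006118]
 [-0.75433667 -0.09494599 -0.64958559]] [ 209.77225983 -230.4625179  1785.73942536]
top 563.043268710885 563.043268710885 314.40138753597313 233.790370834423 [[ 0.02523372 -0.99967995  0.00180351]
 [-0.99234066 -0.02526661 -0.1209199 ]
 [ 0.12092677  0.00126156 -0.99266063]] [-164.64616712  515.2593954  1661.05534236]
{'time_s': 0.1, 'joint_positions': array([-1.22260465e+00,  3.51193085e-01,  1.65233929e+00,  2.35617439e-05,
        1.13909252e+00, -8.45883691e-02]), 'dq': array([-0.00089683, -0.00023359, -0.0009928 , -0.00052397, -0.00039716,
       -0.00059268]), 'tau': array([ 8.76425984e-04, -4.98027420e+01, -2.85704005e+01,  7.00236065e-02,
        2.38719711e-02, -3.17102206e-05]), 'tcp_pos': array([ 230.59992743, -498.99382991,  218.15729274]), 'tcp_rot': array([[ 9.07807477e-01,  4.19387021e-01, -3.32080697e-04],
       [ 4.19387139e-01, -9.07806957e-01,  9.77592066e-04],
       [ 1.08524258e-04, -1.02673576e-03, -9.99999467e-01]]), 'ft_force': array([-0.34612364, -0.24577591, -0.2977303 ]), 'ft_torque': array([-0.02358702,  0.00800003, -0.01507841]), 'grasp_force': 0.0, 'grip_width': 92.98091147477604}
```

View pics/scene0.png

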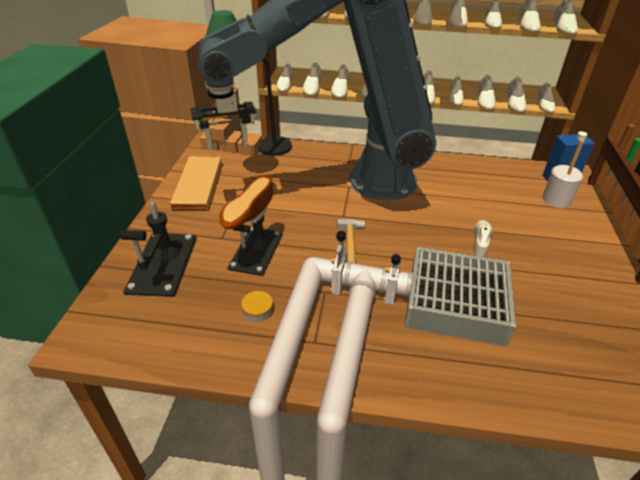

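View pics/top0.png

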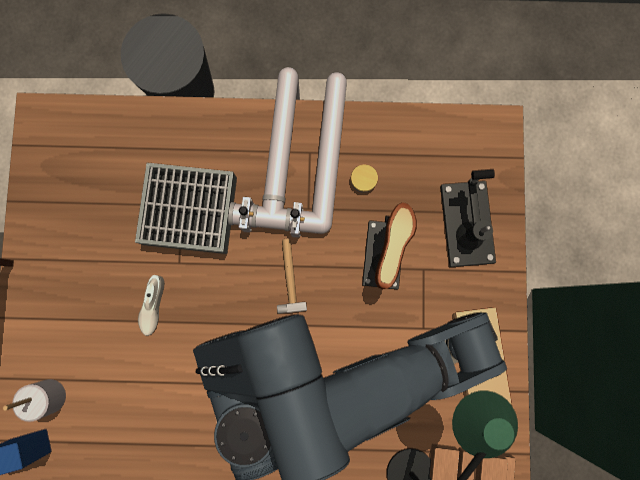

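The scene picture shows:
- the shoe on the small stand at about (248,205)
- the large empty stand at (160,255)
- the branch gate knob at about (341,237) and the hood gate knob at (396,260)
- the grille at (460,285), tin at (257,305), hammer at (349,240) and bare last at (483,235)

In the top picture:
- shoe (398,245), large stand (468,225)
- hood knob (244,210), branch knob (295,213)
- grille (187,208), tin (365,179)

What could be confused:
- **Stands:** small with the shoe (top 385,255) or the large empty one (468,225). I choose the small one.
- **Gates:** the one next to the hood (244,210) is the hood gate, and the farther one (295,213) is the branch gate.
- **Lasts:** the bare last (150,305) and the shelf shoes aren't the target.

I'll check this in one close crop.

```bash
cat > h.py <<'E'
import numpy as np, cv2
def ray(c,u,v):
    d=np.array([(u-c["cx"])/c["fx"],(v-c["cy"])/c["fy"],1.])
    R=np.array(c["R"]);o=-R.T@np.array(c["t"]);d=R.T@d
    return o,d/np.linalg.norm(d)
def plane(c,u,v,z):
    o,d=ray(c,u,v); return o+d*(z-o[2])/d[2]
def tri(c1,p1,c2,p2):
    o1,d1=ray(c1,*p1);o2,d2=ray(c2,*p2)
    s=np.linalg.lstsq(np.c_[d1,-d2],o2-o1,rcond=None)[0]
    a=o1+d1*s[0];b=o2+d2*s[1]
    return (a+b)/2,np.linalg.norm(a-b)
def proj(c,X):
    p=np.array(c["R"])@np.array(X)+np.array(c["t"]); return c["fx"]*p[0]/p[2]+c["cx"],c["fy"]*p[1]/p[2]+c["cy"]
E
python3 - <<'E'
import pickle,cv2,numpy as np
from h import *
S=pickle.load(open("scene0.pkl","rb"));T=pickle.load(open("top0.pkl","rb"))
def crop(c,x,y,w,h,W,H): return cv2.resize(c["color"][y:y+h,x:x+w,::-1],(W,H),interpolation=cv2.INTER_CUBIC)
a=np.hstack([crop(S,200,165,100,75,400,300),crop(T,350,190,100,75+0,400,300)])
b=np.hstack([crop(S,320,220,100,75,400,300),crop(T,220,180,100,75,400,300)])
cv2.imwrite("pics/crop.png",np.vstack([a,b]))
# insole
for n,c,(x,y,w,h) in(("S",S,(200,165,100,75)),("T",T,(350,190,100,110))):
    hsv=cv2.cvtColor(c["color"],cv2.COLOR_RGB2HSV)[y:y+h,x:x+w]
    m=cv2.inRange(hsv,(10,40,190),(30,150,255))
    k,l,st,ce=cv2.connectedComponentsWithStats(m); i=1+np.argmax(st[1:,4])
    ys,xs=np.where(l==i); P=np.array([plane(c,u+x,v+y,207)[:2] for u,v in zip(xs,ys)])
    mu=P.mean(0); ev,V=np.linalg.eigh(np.cov(P.T)); ax=V[:,1]; s=(P-mu)@ax; q=(P-mu)@np.array([-ax[1],ax[0]])
    print(n,st[i],mu,np.degrees(np.arctan2(ax[1],ax[0])),s.min(),s.max())
    for t in np.arange(s.min(),s.max(),20):
        k=(s>t)&(s<t+20)
        if k.any():print(round(t),round(q[k].min()),round(q[k].max()),end=" | ")
    print()
# black knobs
for n,c,(x,y,w,h) in(("S",S,(325,222,90,50)),("T",T,(230,190,80,45))):
    m=(c["color"][y:y+h,x:x+w].max(2)<60).astype(np.uint8)
    k,l,st,ce=cv2.connectedComponentsWithStats(m)
    for i in range(1,k):
        if st[i,4]>8: print(n,st[i]+[x,y,0,0,0],ce[i]+[x,y])
E
```

```text
Traceback (most recent call last):
ValueError: attempt to get argmax of an empty sequence
```

View pics/crop.png

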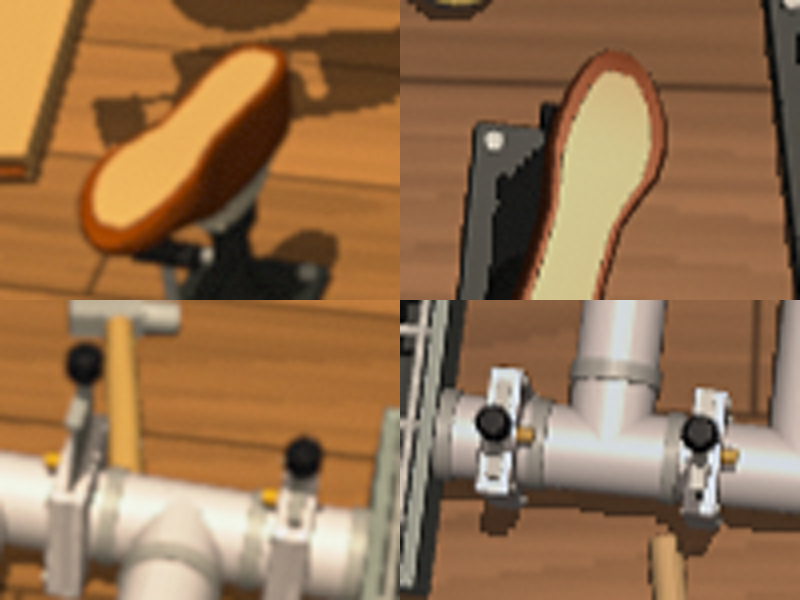

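The crop shows the shoe on the small stand, sole up. Its broad toe end points away from the robot, at top (403,205). The knobs are at scene (341,236) for the branch gate, which is up, and (396,259) for the hood gate, which is down. In the top view they are at (295,213) and (243,211). Next I'll fix the insole mask and triangulate.

```bash
python3 - <<'E'
import pickle,cv2,numpy as np
from h import *
S=pickle.load(open("scene0.pkl","rb"));T=pickle.load(open("top0.pkl","rb"))
print("px",S["color"][210,233],S["color"][190,260],T["color"][225,400],T["color"][268,392])
for n,c,(x,y,w,h),seed in(("S",S,(200,165,100,75),(240,205)),("T",T,(350,190,100,110),(399,230))):
    im=c["color"][y:y+h,x:x+w].astype(int); ref=im[seed[1]-y,seed[0]-x]
    m=(np.abs(im-ref).max(2)<40).astype(np.uint8)
    k,l,st,ce=cv2.connectedComponentsWithStats(m); i=l[seed[1]-y,seed[0]-x]
    ys,xs=np.where(l==i); P=np.array([plane(c,u+x,v+y,207)[:2] for u,v in zip(xs,ys)])
    mu=P.mean(0); ev,V=np.linalg.eigh(np.cov(P.T)); ax=V[:,1]; ax=ax*np.sign(ax[0]); s=(P-mu)@ax; q=(P-mu)@np.array([-ax[1],ax[0]])
    print(n,st[i]+[x,y,0,0,0],mu,np.degrees(np.arctan2(ax[1],ax[0])),s.min(),s.max())
    for t in np.arange(s.min(),s.max(),15):
        k=(s>t)&(s<t+15)
        if k.any():print(round(t),round(q[k].min()),round(q[k].max()),end=" | ")
    print()
K={}
for n,c,pts in(("S",S,{"b":(341,236),"h":(396,259)}),("T",T,{"b":(295,213),"h":(243,211)})):
  for g,(u,v) in pts.items():
    sub=c["color"][v-9:v+10,u-9:u+10].max(2); m=(sub<75).astype(np.uint8)
    kk,l,st,ce=cv2.connectedComponentsWithStats(m); i=l[9,9]; K[n+g]=ce[i]+[u-9,v-9]; print(n,g,K[n+g],st[i])
for g in "bh":
    print(g,tri(S,K["S"+g],T,K["T"+g]),"top@124",plane(T,*K["T"+g],124))
# hood grille corners
im=T["color"]; 
for nm,c,pts in(("T",T,[(147,164),(235,172),(227,252),(136,243)]),("S",S,[(416,250),(511,259),(513,325),(408,312)])):
    P=np.array([plane(c,u,v,80) for u,v in pts]);print(nm,P.round(0).tolist(),P.mean(0))
# base plate small stand
print([plane(T,u,v,12).round() for u,v in((372,221),(363,286),(398,290))])
E
```

```text
px [237 179  92] [229 162  80] [209 195 141] [210 195 141]
S [224 178  45  44 683] [ 485.81574081 -375.56470469] -14.354778254385131 -121.42369422383757 98.21437258332041
-121 -15 14 | -106 -17 19 | -91 -18 19 | -76 -18 18 | -61 -18 18 | -46 -16 17 | -31 -16 17 | -16 -19 18 | -1 -24 20 | 14 -27 25 | 29 -30 24 | 44 -27 24 | 59 -25 23 | 74 -18 22 | 89 -9 17 | 
T [ 381  208   32   76 1169] [ 477.3662527  -371.86299754] -15.693547291452465 -108.16865133291122 98.97941150309579
-108 -16 15 | -93 -18 19 | -78 -19 20 | -63 -19 20 | -48 -19 19 | -33 -18 19 | -18 -18 19 | -3 -20 20 | 12 -26 24 | 27 -29 26 | 42 -28 26 | 57 -28 24 | 72 -21 22 | 87 -14 18 | 
S b [340.76315789 235.75      ] [ 5  4  9 11 76]
S h [395.56164384 259.38356164] [ 5  5  9 10 73]
T b [294.48484848 213.16666667] [ 4  5 10 10 66]
T h [243.03125 210.78125] [ 5  5  9  9 64]
b (array([557.80662215, -96.28905284, 175.10701764]), np.float64(1.9905826105429605)) top@124 [565.79368797 -93.35681502 124.        ]
h (array([569.08507939,  53.03983745, 123.14087509]), np.float64(1.393028895125976)) top@124 [568.93215989  53.62945271 124.        ]
T [[709.0, 349.0, 80.0], [691.0, 88.0, 80.0], [454.0, 101.0, 80.0], [473.0, 367.0, 80.0]] [581.76061886 226.29871132  80.        ]
S [[472.0, 112.0, 80.0], [467.0, 377.0, 80.0], [712.0, 346.0, 80.0], [710.0, 92.0, 80.0]] [590.39692852 231.64381737  80.        ]
[array([ 565., -326.,   12.]), array([ 367., -302.,   12.]), array([ 358., -407.,   12.])]
```

Call:
arm_command(plan=[{"claw":0,"linear":[0,0,-0.04],"rot":[0,0,0]},{"claw":0,"linear":[0,0,-0.04],"rot":[0,0,0]},{"claw":0,"linear":[0.035,-0.017,0],"rot":[0,0,0]},{"claw":0,"linear":[0.035,-0.017,0],"rot":[0,0,0]},{"claw":0,"linear":[0.035,-0.017,0],"rot":[0,0,0]},{"claw":0,"linear":[0.035,-0.017,0],"rot":[0,0,0]},{"claw":0,"linear":[0.035,-0.017,0],"rot":[0,0,0]},{"claw":0,"linear":[0.035,-0.017,0],"rot":[0,0,0]},{"claw":0,"linear":[0.035,-0.017,0],"rot":[0,0,0]},{"claw":0,"linear":[0.035,-0.017,0],"rot":[0,0,0]}])

```text
time_s: 1.1
tcp_pos: [428.5, -256.9, 298.5]
tcp_rot: [[0.908, 0.419, -0.0], [0.419, -0.908, 0.0], [-0.0, -0.0, -1.0]]
ft_force: [0.8, -1.4, 0.3]
grip_width: 17.7
grasp_force: 0.0
```

Call:
arm_command(plan=[{"claw":0,"linear":[0.037,-0.0183,0],"rot":[0,0,0]},{"claw":0,"linear":[0.037,-0.0183,0],"rot":[0,0,0]},{"claw":0,"linear":[0.037,-0.0183,0],"rot":[0,0,0]},{"claw":0,"linear":[0.037,-0.0183,0],"rot":[0,0,0]},{"claw":0,"linear":[0.037,-0.0183,0.01],"rot":[0,0,0]},{"claw":0,"linear":[0,0,0.03],"rot":[0,0,0]},{"claw":0,"linear":[0,0,0.03],"rot":[0,0,0]},{"claw":0,"linear":[0,0,0.02],"rot":[0,0,0]},{"claw":0,"linear":[0,0,0],"rot":[0,0,0]}])

```text
time_s: 2.0
tcp_pos: [556.0, -97.3, 205.8]
tcp_rot: [[0.908, 0.42, -0.005], [0.42, -0.908, 0.001], [-0.004, -0.003, -1.0]]
ft_force: [0.3, 0.1, 0.2]
grip_width: 0.7
grasp_force: 0.0
```

```bash
python3 - <<'E'
from bench import imaging,observe
import cv2,numpy as np
a=imaging.read_camera("scene")["color"][190:290,280:430,::-1];b=imaging.read_camera("top")["color"][160:260,210:360,::-1]
cv2.imwrite("pics/c2.png",np.vstack([cv2.resize(x,(450,300),interpolation=2) for x in(a,b)])); print(observe()["tcp_pos"])
E
```

```text
[557.54416676 -97.7894121  209.11643354]
```

View pics/c2.png

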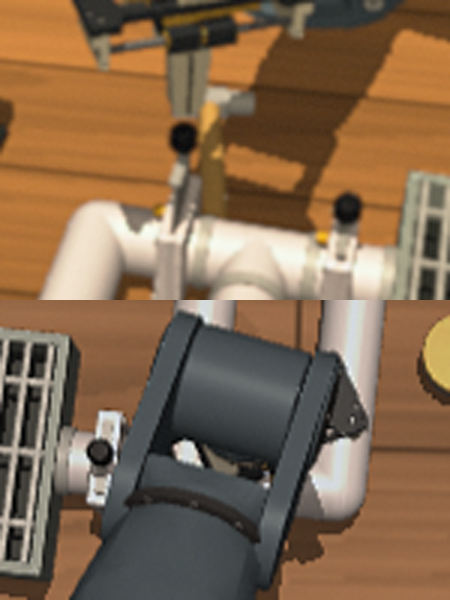

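The crop shows the shut fingertips at crop pixel (185,110), directly above the branch knob at (183,137). Now I'll push down.

Call:
arm_command(plan=[{"claw":0,"linear":[0,0,0.01],"rot":[0,0,0]},{"claw":0,"linear":[0,0,0.008],"rot":[0,0,0]},{"claw":0,"linear":[0,0,0.006],"rot":[0,0,0]},{"claw":0,"linear":[0,0,0.006],"rot":[0,0,0]},{"claw":0,"linear":[0,0,0.006],"rot":[0,0,0]},{"claw":0,"linear":[0,0,0.006],"rot":[0,0,0]},{"claw":0,"linear":[0,0,0.006],"rot":[0,0,0]},{"claw":0,"linear":[0,0,0.006],"rot":[0,0,0]},{"claw":0,"linear":[0,0,0.006],"rot":[0,0,0]},{"claw":0,"linear":[0,0,0],"rot":[0,0,0]}])

```text
time_s: 3.1
tcp_pos: [557.1, -97.6, 147.7]
tcp_rot: [[0.908, 0.419, -0.001], [0.419, -0.908, 0.0], [-0.001, -0.001, -1.0]]
ft_force: [-0.3, 0.2, 0.1]
grip_width: 0.6
grasp_force: 0.0
```

Call:
arm_command(plan=[{"claw":0,"linear":[0,0,0.004],"rot":[0,0,0]},{"claw":0,"linear":[0,0,0.003],"rot":[0,0,0]},{"claw":0,"linear":[0,0,0.002],"rot":[0,0,0]}])

```text
time_s: 3.4
tcp_pos: [557.4, -97.7, 139.5]
tcp_rot: [[0.908, 0.419, 0.0], [0.419, -0.908, 0.0], [0.0, 0.0, -1.0]]
ft_force: [-0.3, -0.7, 0.8]
grip_width: 0.4
grasp_force: 0.2
```

Call:
arm_command(plan=[{"claw":0,"linear":[0,0,0.002],"rot":[0,0,0]},{"claw":0,"linear":[0,0,0],"rot":[0,0,0]}])

```text
time_s: 3.6
tcp_pos: [557.4, -97.7, 137.4]
tcp_rot: [[0.908, 0.419, -0.0], [0.419, -0.908, 0.0], [-0.0, -0.0, -1.0]]
ft_force: [-0.4, 0.3, -0.2]
grip_width: 0.9
grasp_force: 0.0
```

Call:
arm_command(plan=[{"claw":0,"linear":[0,0,0.001],"rot":[0,0,0]},{"claw":0,"linear":[0,0,0.001],"rot":[0,0,0]}])

```text
time_s: 3.8
tcp_pos: [557.7, -97.7, 137.1]
tcp_rot: [[0.908, 0.419, 0.001], [0.419, -0.908, -0.0], [0.001, 0.0, -1.0]]
ft_force: [-8.3, 2.5, 23.9]
grip_width: 0.6
grasp_force: 12.2
```

```bash
python3 - <<'E'
from bench import imaging,observe
import cv2,numpy as np
a=imaging.read_camera("scene")["color"][200:290,310:430,::-1]
cv2.imwrite("pics/c3.png",cv2.resize(a,(480,360),interpolation=2)); s=observe();print(s["tcp_pos"],s["ft_force"])
E
```

```text
[557.57344126 -97.71321891 137.14442465] [-6.65734425  1.20556293 16.77848759]
```

View pics/c3.png

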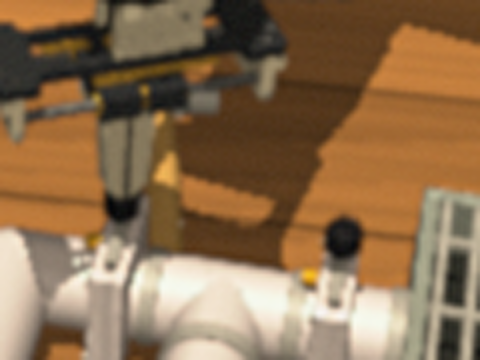

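The crop shows the branch knob fully down at crop (122,208), with the fingers still on it. It is against its stop at 24 N. Next is the hood gate.

Call:
arm_command(plan=[{"claw":0,"linear":[0,0,-0.03],"rot":[0,0,0]},{"claw":0.7,"linear":[0,0,-0.03],"rot":[0,0,0]},{"claw":0.7,"linear":[0.0185,-0.033,0],"rot":[0,0,0]},{"claw":0.7,"linear":[0.0185,-0.033,0],"rot":[0,0,0]},{"claw":0.7,"linear":[0.0185,-0.033,0],"rot":[0,0,0]},{"claw":0.7,"linear":[0.0185,-0.033,0],"rot":[0,0,0]},{"claw":0.7,"linear":[0,0,0],"rot":[0,0,0]},{"claw":0.7,"linear":[0,0,0.02],"rot":[0,0,0]}])

```text
time_s: 4.65
tcp_pos: [570.5, 53.9, 177.4]
tcp_rot: [[0.907, 0.421, 0.004], [0.421, -0.907, -0.0], [0.004, 0.002, -1.0]]
ft_force: [0.2, -0.9, 0.1]
grip_width: 52.2
grasp_force: 0.0
```

Call:
arm_command(plan=[{"claw":0.7,"linear":[0,0,0.02],"rot":[0,0,0]},{"claw":0.7,"linear":[0,0,0.02],"rot":[0,0,0]},{"claw":0.7,"linear":[0,0,0.02],"rot":[0,0,0]},{"claw":0.7,"linear":[0,0,0.01],"rot":[0,0,0]},{"claw":0.7,"linear":[0,0,0],"rot":[0,0,0]},{"claw":0,"linear":[0,0,0],"rot":[0,0,0]},{"claw":0,"linear":[0,0,0],"rot":[0,0,0]},{"claw":0,"linear":[0,0,0],"rot":[0,0,0]},{"claw":0,"linear":[0,0,0],"rot":[0,0,0]},{"claw":0,"linear":[0,0,0],"rot":[0,0,0]}], grip_force=45)

```text
time_s: 5.65
tcp_pos: [569.3, 53.2, 105.9]
tcp_rot: [[0.908, 0.419, 0.0], [0.419, -0.908, 0.0], [0.0, 0.0, -1.0]]
ft_force: [-0.7, -0.3, 0.5]
grip_width: 29.8
grasp_force: 0.0
```

Call:
arm_command(plan=[{"claw":0,"linear":[0,0,0],"rot":[0,0,0]},{"claw":0,"linear":[0,0,0],"rot":[0,0,0]},{"claw":0,"linear":[0,0,0],"rot":[0,0,0]}])

```text
time_s: 5.95
tcp_pos: [569.8, 52.2, 106.0]
tcp_rot: [[0.908, 0.419, 0.001], [0.419, -0.908, -0.001], [0.001, 0.002, -1.0]]
ft_force: [2.5, -6.8, 0.2]
grip_width: 24.6
grasp_force: 45.0
```

Call:
arm_command(plan=[{"claw":0,"linear":[0,0,-0.003],"rot":[0,0,0]},{"claw":0,"linear":[0,0,-0.004],"rot":[0,0,0]},{"claw":0,"linear":[0,0,-0.007],"rot":[0,0,0]},{"claw":0,"linear":[0,0,-0.008],"rot":[0,0,0]},{"claw":0,"linear":[0,0,-0.008],"rot":[0,0,0]},{"claw":0,"linear":[0,0,-0.008],"rot":[0,0,0]},{"claw":0,"linear":[0,0,-0.008],"rot":[0,0,0]},{"claw":0,"linear":[0,0,-0.008],"rot":[0,0,0]},{"claw":0,"linear":[0,0,-0.004],"rot":[0,0,0]},{"claw":0,"linear":[0,0,-0.002],"rot":[0,0,0]}])

```text
time_s: 6.95
tcp_pos: [569.7, 52.2, 165.6]
tcp_rot: [[0.908, 0.419, 0.001], [0.419, -0.908, -0.001], [0.0, 0.002, -1.0]]
ft_force: [4.8, -7.6, -4.0]
grip_width: 24.8
grasp_force: 45.0
```

Call:
arm_command(plan=[{"claw":0,"linear":[0,0,-0.002],"rot":[0,0,0]},{"claw":0,"linear":[0,0,-0.002],"rot":[0,0,0]}])

```text
time_s: 7.15
tcp_pos: [569.8, 52.2, 169.7]
tcp_rot: [[0.908, 0.419, 0.001], [0.419, -0.908, -0.001], [0.001, 0.002, -1.0]]
ft_force: [4.7, -5.3, -3.6]
grip_width: 24.6
grasp_force: 45.0
```

Call:
arm_command(plan=[{"claw":0,"linear":[0,0,-0.001],"rot":[0,0,0]},{"claw":0,"linear":[0,0,-0.001],"rot":[0,0,0]}])

```text
time_s: 7.35
tcp_pos: [569.6, 52.2, 170.2]
tcp_rot: [[0.908, 0.419, 0.001], [0.419, -0.908, -0.001], [-0.0, 0.002, -1.0]]
ft_force: [12.1, -5.7, -25.2]
grip_width: 24.9
grasp_force: 45.0
```

```bash
python3 - <<'E'
from bench import imaging,observe
import cv2,numpy as np
a=imaging.read_camera("scene")["color"][200:290,310:430,::-1]
cv2.imwrite("pics/c4.png",cv2.resize(a,(480,360),interpolation=2)); s=observe();print(s["tcp_pos"],s["ft_force"])
E
```

```text
[569.63629826  52.17955224 170.13083977] [  8.67377639  -5.63995897 -16.72172359]
```

View pics/c4.png

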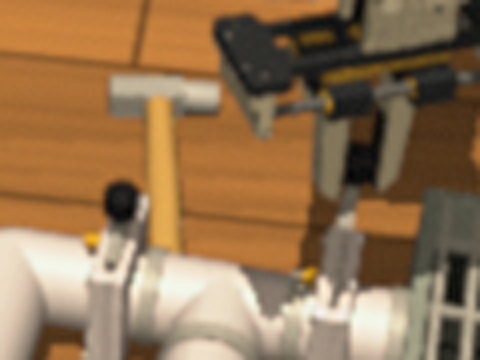

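The crop shows the hood slide raised, its knob between the pads at crop (362,165), and the branch knob home at (122,200). Pulling reached the stop at 25 N. I'll release and lift clear.

Call:
arm_command(plan=[{"claw":1,"linear":[0,0,0.001],"rot":[0,0,0]},{"claw":1,"linear":[0,0,0],"rot":[0,0,0]},{"claw":1,"linear":[0,0,0],"rot":[0,0,0]},{"claw":1,"linear":[0,0,0],"rot":[0,0,0]},{"claw":1,"linear":[0,0,-0.02],"rot":[0,0,0]},{"claw":1,"linear":[0,0,-0.03],"rot":[0,0,0]},{"claw":1,"linear":[0,0,-0.03],"rot":[0,0,0]},{"claw":1,"linear":[0,0,-0.04],"rot":[0,0,0]},{"claw":1,"linear":[0,0,0],"rot":[0,0,0]}])

```text
time_s: 8.3
tcp_pos: [571.0, 53.3, 296.1]
tcp_rot: [[0.908, 0.42, 0.009], [0.42, -0.908, 0.0], [0.008, 0.003, -1.0]]
ft_force: [1.3, 0.3, 0.6]
grip_width: 91.1
grasp_force: 0.0
```

Call:
arm_command(plan=[{"claw":1,"linear":[-0.028,0.0331,0],"rot":[0,0,0]},{"claw":1,"linear":[-0.028,0.0331,0],"rot":[0,0,0]},{"claw":1,"linear":[-0.028,0.0331,0],"rot":[0,0,0]},{"claw":1,"linear":[-0.028,0.0331,0],"rot":[0,0,0]},{"claw":1,"linear":[-0.028,0.0331,0],"rot":[0,0,0]},{"claw":1,"linear":[-0.028,0.0331,0],"rot":[0,0,0]},{"claw":1,"linear":[-0.028,0.0331,0],"rot":[0,0,0]},{"claw":1,"linear":[-0.028,0.0331,0],"rot":[0,0,0]},{"claw":1,"linear":[-0.028,0.0331,0],"rot":[0,0,0]},{"claw":1,"linear":[-0.028,0.0331,0],"rot":[0,0,0]}])

```text
time_s: 9.3
tcp_pos: [453.0, -366.2, 290.2]
tcp_rot: [[0.908, 0.419, -0.0], [0.419, -0.908, 0.0], [-0.0, -0.0, -1.0]]
ft_force: [0.3, -0.5, -0.2]
grip_width: 93.0
grasp_force: 0.0
```

Call:
arm_command(plan=[{"claw":1,"linear":[0,0,0],"rot":[0,0,8]},{"claw":1,"linear":[0,0,0],"rot":[0,0,8]},{"claw":1,"linear":[0,0,0],"rot":[0,0,8]},{"claw":1,"linear":[0,0,0],"rot":[0,0,8]},{"claw":1,"linear":[0,0,0],"rot":[0,0,7.8]},{"claw":1,"linear":[0,0,0],"rot":[0,0,0]},{"claw":1,"linear":[0,0,0],"rot":[0,0,0]}])

```text
time_s: 10.0
tcp_pos: [453.8, -364.6, 290.3]
tcp_rot: [[0.967, -0.255, -0.0], [-0.255, -0.967, 0.0], [-0.0, -0.0, -1.0]]
ft_force: [0.3, 0.7, 0.4]
grip_width: 93.0
grasp_force: 0.0
```

```bash
python3 - <<'E'
from bench import imaging,observe
import pickle
from h import *
s=observe();print(s["tcp_pos"],s["tcp_rot"],s["joint_positions"])
S=imaging.read_camera("scene"); pickle.dump(S,open("s5.pkl","wb"))
# knobs now
for n,(u0,u1,v0,v1),h in(("b",(330,352,240,265),124),("h",(380,412,215,275),188)):
    m=(S["color"][v0:v1,u0:u1].max(2)<75).astype(np.uint8); k,l,st,ce=cv2.connectedComponentsWithStats(m)
    for i in range(1,k):
        if st[i,4]>30: print(n,ce[i]+[u0,v0],st[i])
print("exp home b",proj(S,(557.8,-96.3,124)),"open h",proj(S,(569,53,188)))
E
```

```text
[ 453.78836457 -364.61031709  290.27834832] [[ 9.66976323e-01 -2.54866000e-01 -3.36207168e-04]
 [-2.54865883e-01 -9.66976347e-01  3.54968929e-04]
 [-4.15573890e-04 -2.57558813e-04 -9.99999880e-01]] [-7.56838435e-01  3.49021377e-01  1.47427805e+00  2.81051967e-05
  1.31878138e+00  1.07165996e+00]
b [339.73134328 250.32835821] [ 6  6  8 10 67]
h [398.21794872 240.91025641] [14 21  9 11 78]
exp home b (np.float64(340.4022409176639), np.float64(250.3193274005876)) open h (np.float64(398.6696839525714), np.float64(240.71958617786953))
```

Both knobs sit where expected: branch home, hood out. Now I'll descend on the shoe's waist and grip it.

Call:
arm_command(plan=[{"claw":1,"linear":[0,0,0.03],"rot":[0,0,0]},{"claw":1,"linear":[0,0,0.03],"rot":[0,0,0]},{"claw":1,"linear":[0,0.001,0.02],"rot":[0,0,0]},{"claw":1,"linear":[0,0,0.02],"rot":[0,0,0]},{"claw":1,"linear":[0,0,0.02],"rot":[0,0,0]},{"claw":1,"linear":[0,0,0.004],"rot":[0,0,0]},{"claw":1,"linear":[0,0,0],"rot":[0,0,0]}])

```text
time_s: 10.75
tcp_pos: [453.5, -365.6, 166.5]
tcp_rot: [[0.966, -0.257, -0.001], [-0.257, -0.966, 0.001], [-0.001, -0.0, -1.0]]
ft_force: [-0.1, 0.8, 0.1]
grip_width: 93.2
grasp_force: 0.0
```

Call:
arm_command(plan=[{"claw":0,"linear":[0,0,0],"rot":[0,0,0]},{"claw":0,"linear":[0,0,0],"rot":[0,0,0]},{"claw":0,"linear":[0,0,0],"rot":[0,0,0]},{"claw":0,"linear":[0,0,0],"rot":[0,0,0]},{"claw":0,"linear":[0,0,0],"rot":[0,0,0]},{"claw":0,"linear":[0,0,0],"rot":[0,0,0]},{"claw":0,"linear":[0,0,0],"rot":[0,0,0]}], grip_force=45)

```text
time_s: 11.45
tcp_pos: [453.6, -365.8, 166.8]
tcp_rot: [[0.966, -0.259, 0.0], [-0.259, -0.966, -0.0], [0.0, 0.0, -1.0]]
ft_force: [-1.0, 0.3, 1.9]
grip_width: 53.4
grasp_force: 45.0
```

Call:
arm_command(plan=[{"claw":0,"linear":[0,0,0],"rot":[0,0,0]},{"claw":0,"linear":[0,0,-0.005],"rot":[0,0,0]},{"claw":0,"linear":[0,0,-0.01],"rot":[0,0,0]},{"claw":0,"linear":[0,0,-0.01],"rot":[0,0,0]},{"claw":0,"linear":[0,0,-0.01],"rot":[0,0,0]},{"claw":0,"linear":[0,0,-0.01],"rot":[0,0,0]},{"claw":0,"linear":[0,0,-0.01],"rot":[0,0,0]},{"claw":0,"linear":[0,0,-0.01],"rot":[0,0,0]},{"claw":0,"linear":[0,0,-0.015],"rot":[0,0,0]},{"claw":0,"linear":[0,0,0],"rot":[0,0,0]}], grip_force=55)

```text
time_s: 12.45
tcp_pos: [454.2, -366.3, 248.8]
tcp_rot: [[0.966, -0.259, 0.002], [-0.259, -0.966, -0.002], [0.003, 0.002, -1.0]]
ft_force: [0.9, -0.6, -3.6]
grip_width: 53.7
grasp_force: 55.0
```

The shoe is off the pin. I'll raise it further and turn its heading to the arm's plane at the hood.

Call:
arm_command(plan=[{"claw":0,"linear":[0,0,-0.02],"rot":[0,0,0]},{"claw":0,"linear":[0,0,-0.03],"rot":[0,0,-5]},{"claw":0,"linear":[0,0,-0.03],"rot":[0,0,-7]},{"claw":0,"linear":[0,0,-0.01],"rot":[0,0,-7]},{"claw":0,"linear":[0,0,0],"rot":[0,0,-7]},{"claw":0,"linear":[0,0,0],"rot":[0,0,-7]},{"claw":0,"linear":[0,0,0],"rot":[0,0,0]}])

```text
time_s: 13.15
tcp_pos: [453.5, -365.6, 336.1]
tcp_rot: [[0.951, 0.311, -0.001], [0.311, -0.951, 0.001], [-0.0, -0.001, -1.0]]
ft_force: [-0.4, 0.0, -4.0]
grip_width: 53.4
grasp_force: 55.0
```

Call:
arm_command(plan=[{"claw":0,"linear":[0.01,-0.018,0],"rot":[0,0,0]},{"claw":0,"linear":[0.019,-0.033,0],"rot":[0,0,0]},{"claw":0,"linear":[0.019,-0.033,0],"rot":[0,0,0]},{"claw":0,"linear":[0.019,-0.033,0],"rot":[0,0,0]},{"claw":0,"linear":[0.019,-0.033,0],"rot":[0,0,0]},{"claw":0,"linear":[0.019,-0.033,0],"rot":[0,0,0]},{"claw":0,"linear":[0.019,-0.033,0],"rot":[0,0,0]},{"claw":0,"linear":[0.019,-0.033,0],"rot":[0,0,0]},{"claw":0,"linear":[0.019,-0.033,0],"rot":[0,0,0]},{"claw":0,"linear":[0.019,-0.033,0],"rot":[0,0,0]}])

```text
time_s: 14.15
tcp_pos: [528.4, -8.6, 336.4]
tcp_rot: [[0.952, 0.305, -0.0], [0.305, -0.952, 0.0], [-0.0, -0.0, -1.0]]
ft_force: [0.5, -0.3, -4.1]
grip_width: 53.4
grasp_force: 55.0
```

Call:
arm_command(plan=[{"claw":0,"linear":[0.019,-0.033,0],"rot":[0,0,0]},{"claw":0,"linear":[0.019,-0.033,0],"rot":[0,0,0]},{"claw":0,"linear":[0.019,-0.033,0],"rot":[0,0,0]},{"claw":0,"linear":[0.019,-0.033,0],"rot":[0,0,0]},{"claw":0,"linear":[0.019,-0.033,0],"rot":[0,0,0]},{"claw":0,"linear":[0.019,-0.033,0],"rot":[0,0,0]},{"claw":0,"linear":[0.01,-0.015,0],"rot":[0,0,0]},{"claw":0,"linear":[0,0,0],"rot":[0,0,0]},{"claw":0,"linear":[0,0,0],"rot":[0,0,0]}])

```text
time_s: 15.05
tcp_pos: [580.4, 230.5, 336.0]
tcp_rot: [[0.952, 0.307, -0.001], [0.307, -0.952, -0.001], [-0.001, 0.0, -1.0]]
ft_force: [-0.2, -0.9, -4.6]
grip_width: 53.5
grasp_force: 55.0
```

Next, pitch toe up by 45 degrees, turning about tool +y.

Call:
arm_command(plan=[{"claw":0,"linear":[0,0,0],"rot":[0,3,0]},{"claw":0,"linear":[0,0,0],"rot":[0,6,0]},{"claw":0,"linear":[0,0,0],"rot":[0,6,0]},{"claw":0,"linear":[0,0,0],"rot":[0,6,0]},{"claw":0,"linear":[0,0,0],"rot":[0,6,0]},{"claw":0,"linear":[0,0,0],"rot":[0,6,0]},{"claw":0,"linear":[0,0,0],"rot":[0,6,0]},{"claw":0,"linear":[0,0,0],"rot":[0,6,0]},{"claw":0,"linear":[0,0,0],"rot":[0,0,0]},{"claw":0,"linear":[0,0,0],"rot":[0,0,0]}])

```text
time_s: 16.05
tcp_pos: [580.3, 229.8, 336.7]
tcp_rot: [[0.675, 0.307, 0.671], [0.218, -0.952, 0.217], [0.705, -0.0, -0.709]]
ft_force: [0.6, -0.3, -4.2]
grip_width: 53.7
grasp_force: 55.0
```

Call:
arm_command(plan=[{"claw":0,"linear":[-0.008,0,0.012],"rot":[0,0,0]},{"claw":0,"linear":[-0.01,0,0.015],"rot":[0,0,0]},{"claw":0,"linear":[-0.01,0,0.015],"rot":[0,0,0]},{"claw":0,"linear":[-0.01,0,0.015],"rot":[0,0,0]},{"claw":0,"linear":[-0.008,0,0.014],"rot":[0,0,0]},{"claw":0,"linear":[0,0,0],"rot":[0,0,0]},{"claw":0,"linear":[0,0,0],"rot":[0,0,0]},{"claw":0,"linear":[0,0,0],"rot":[0,0,0]},{"claw":0,"linear":[0,0,0],"rot":[0,0,0]}])

```text
time_s: 16.95
tcp_pos: [597.7, 236.2, 255.1]
tcp_rot: [[0.672, 0.309, 0.673], [0.218, -0.951, 0.219], [0.708, -0.0, -0.706]]
ft_force: [-0.3, -0.0, -2.8]
grip_width: 53.5
grasp_force: 55.0
```

```bash
python3 - <<'E'
from bench import imaging,observe
from h import *
S=imaging.read_camera("scene");s=observe()
p=s["tcp_pos"];R=s["tcp_rot"];w=p-19*R[:,2]
print(p,w,s["ft_force"],abs(s["dq"]).max(),s["grip_width"])
X,Z=R[:,0],-R[:,2]
im=S["color"][:,:,::-1].copy()
cb=w-65*X-70*Z; print("cone_back",cb)
for q in(cb,w+140*X+22*Z,w-100*X+22*Z,w): 
    u=proj(S,q);print(u);cv2.circle(im,tuple(int(round(a)) for a in u),1,(255,0,255),-1)
cv2.imwrite("pics/c6.png",cv2.resize(im[120:360,310:590],(700,600),interpolation=2))
E
```

```text
[597.57527134 236.18307064 254.926743  ] [584.78331675 232.02750291 268.34677112] [-0.47991505 -0.87508524 -5.02387177] 0.005312691623148537 53.40214914753341
cone_back [588.24596895 233.15649826 172.89136053]
(np.float64(469.6444509023421), np.float64(257.70580003125946))
(np.float64(505.7857575668962), np.float64(209.3168160851435))
(np.float64(459.2817352364908), np.float64(223.26332087040328))
(np.float64(477.52917226067314), np.float64(227.23396376680785))
```

View pics/c6.png

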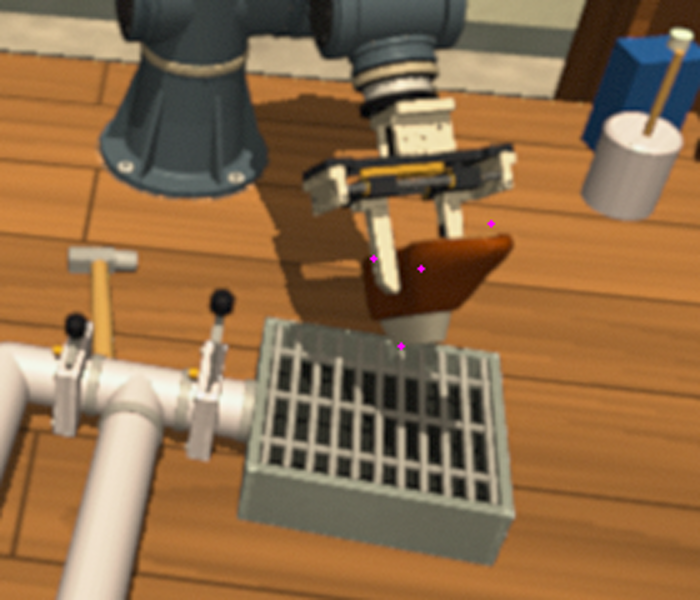

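The shoe is toe up over the grille, and both gates are as I set them: branch knob at crop (77,325), hood knob at (222,302). The visible toe tip at crop (510,240) lies a little off the predicted (490,223). I'll measure its actual pitch by casting rays onto the shoe's mid-plane.

```bash
python3 - <<'E'
from bench import imaging,observe
from h import *
S=imaging.read_camera("scene");T=imaging.read_camera("top");s=observe()
p=s["tcp_pos"];R=s["tcp_rot"];w=p-19*R[:,2];Y=R[:,1];X,Z=R[:,0],-R[:,2]
for n,(u,v) in{"toe":(510,240),"white L":(388,335),"white mid":(415,341),"white R":(443,342),"top junction":(410,243)}.items():
    o,d=ray(S,310+u/2.5,120+v/2.5);q=o+d*((w-o)@Y)/(d@Y)-w
    print(n,"shoe x,z:",20+q@X,70+q@Z,"world z",(q+w)[2])
a=cv2.resize(S["color"][180:270,430:550,::-1],(800,600),interpolation=2)[:, :400*2]
b=cv2.resize(T["color"][150:270,110:270,::-1],(400,300),interpolation=2)
a=cv2.resize(a,(400,300));cv2.imwrite("pics/c7.png",cv2.resize(np.hstack([a,b]),(800,300)))
E
```

```text
toe shoe x,z: 188.8203997438074 74.04677979390422 world z 390.2431676108007
white L shoe x,z: -67.89175619563703 10.925210414544537 world z 164.0001506083072
white mid shoe x,z: -8.108562679571321 1.486706758604953 world z 199.630132569725
white R shoe x,z: 49.423443905576335 -2.566496084712071 world z 237.4728564747263
top junction shoe x,z: 8.781089917738205 96.07304244201165 world z 278.4208413190604
```

View pics/c7.png

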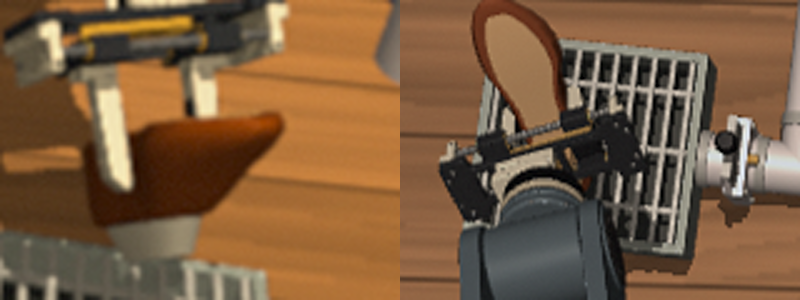

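The two crops show the sole facing up and the toe raised, with the tip at about top-camera pixel (146,150) against (147,153) predicted for 45 degrees. The white cone hangs clear of the grille, and only the fingers touch the shoe. I'm handing the job in.

```bash
python3 -c "
from bench import ticket
print(ticket.job_done())"
```

```text
the job is handed in; nothing more can be done
None
```

The job is handed in, with no verdict returned. The branch gate is home and the hood gate fully out. The shoe is still gripped and steady at about 45° toe up, waist over the grille centre, with its lowest point computed from the arm's pose as about 93 mm above it.

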